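# Free the wedged parts caddy from its carton

## Robot

A 6-joint arm with a two-finger parallel gripper is mounted at the origin on the work surface. World frame = base frame: x ahead of the robot, y to its left, z up, the work surface at z = 0. Lengths are in m, angles in rad, forces in N, time in s.
With the tool pointing down it reaches from about 0.275 to 0.725 m from the base axis. Payload 15.9 kg.
Tool frame: the origin (TCP) lies at the centre of the arm's flange, where the gripper is bolted on; the fingertips stand robot.tip_extent ahead of it and the grasp point (between the pads) lies 155 mm ahead of it (robot.tip_extent is the distance from the TCP to the fingertips, in m); y points along the fingers, x is the direction in which the jaws open and shut, and the axes are right-handed (so a half turn about y gives the same grasp; the last joint's range is limited). The gripper opens to 85 mm and grips with 20 to 120 N. Pads are 22 mm wide; open, the fingers measure 114 mm over their backs; the gripper's body (76 mm by 85 mm) begins 54 mm behind the grasp point. The pads swing forward as they close: fully open they stand 13 mm farther back than shut.
Start: joints at [1.11, 0.213, -0.034, 1.323, 0, 1.571], TCP at [0.222, 0.448, 0.405] pointing down, gripper open.
Joint ranges: [-2.98, 2.98], [-0.74, 1.72], [-1.14, 1.35], [-2.1, 2.04], [-1.57, 1.44], [-3.14, 3.14]. Speed limits (rad/s): [1.89, 1.89, 2.39, 2.57, 3.14, 3.14].

## Interface

Orientations are given as a rotation vector (axis times angle).
In Python, from station import robot, viewer gives the robot as it stands.
- The arm moves only by the shell command python3 -m creep 'ROWS' [FORCE]. ROWS is JSON, a list of rows, each a list of 7 numbers: the shift along the tool's x, y, z in cm, then the turn, a rotation vector about the tool's x, y, z in degrees, then the opening, from 0 (shut) to 1 (fully open). A call has 1 to 20 rows; each row is the pose to reach, as a shift and turn from the pose commanded when the call began, along the tool's axes at that moment; what a row does not reach only later rows make up. A row lasts 1/12 s, in which the tool goes at most 41.7 mm and 7.16 degrees, less where a joint would pass 70% of its speed; a pose out of reach is approached as far as the arm can. A call with a gripper value outside its range is refused whole. The fingers move at their own pace and stop on an object; FORCE is the grip in N (left out, the last holds). Time passes only in rows, so rows that repeat a pose let the fingers close. It gives the time, the measured TCP pose, the force and the opening at its end, in the units of the state.
- robot.sense(): the state, without advancing time (a new reading comes with each control period).
- viewer.read_camera(name): name is "side" or "top"; returns the picture (400x640x3 uint8, blue, green, red); there is no depth.
- viewer.get_calibration(name): a dict with "mtx" (3x3 intrinsics, pixels), "world_from_camera" (4x4, takes a point from camera to world coordinates). Camera axes: x right, y down, z forward; pixel columns grow to the right and rows downward; lengths in m; the calibration is good to about 2 mm. A picture is of the moment at which its call begins. get_calibration takes no time and is no camera call.
- robot.job_done(): hands the job in, once; it reports no verdict.
The state is a dict: "time": time; "joint_positions": joint angles; "joint_vel": joint speeds; "joint_torque": joint torques, N m; "eef_pos": TCP position; "tool_rot": TCP orientation; "wrist_force": force on the tool from outside, world axes, zero at the start; "moment": the same for the moment, N m; "finger_gap": finger opening in m.
Only numpy, scipy, OpenCV 4.12 (cv2) and the standard library are available. Lean on these libraries where they do the work, as an engineer would, in place of code of your own. Each camera call takes 0.05 s, during which the arm holds its last target.

## Task

One of the two black parts caddies has dropped askew into its carton and its corners are caught under the folded-in edges. Take it by its grip tab, turn it level while it is still inside the carton, then lift it straight out and set it down gently, upright, on the middle of the plywood board. Leave the other caddy, which sits level in its carton, where it is.

Things in the scene. Friction and masses are not known exactly. Their poses are not given: they have to be found in the camera images.
- caddy: Wedged caddy, 0.3-0.6 kg: black open tub, 110 (x) x 90 (y) x 90 mm high, with a central grip tab, 40 mm along x, 14 mm thick along y, rising 90 to 136 mm above the underside. Origin: centre of underside, z up out of it. Starts tilted 30 deg about y: -x end low (about the robot's side), +x end propped on a pipe, tab leaning to -x. Pinch the tab's flat faces (along y) to turn it.
- carton: Its fixed cardboard carton, 160 x 160 x 121 mm, 5 mm walls and floor, x along the caddy's. Top edges of the two x ends fold in 10 mm (underside 116 mm up): opening 130 mm in x, 150 in y. A fixed pipe lies inside along y at x +45 mm, top 45 mm up; the level caddy passes over it. Caddy spans 140 mm in x tilted, 110 level. Origin: centre of underside, z up.
- board: The plywood board, 200 x 200 x 12 mm, fixed flat on the table. Origin: centre of its underside; the top is 12 mm above it.
- caddy2: The other caddy, to be left alone: same make and size as the wedged one, standing level in a second, like carton without a pipe (tab top 141 mm above the table). Origin: centre of its underside.

How it is judged:
By the outcome, as a careful person would: the job done as asked, in the order asked, and still so for the second after the job is handed in, with the robot touching nothing.
It also fails if it takes over 45 s, if anything falls off the work surface, if the arm or the gripper's body presses on something with over 40 N, if the wrist force passes 120 N, or if a joint passes its speed limit or range.

## Working session

There is one attempt and no reset: what is moved stays moved. The work goes in short steps, Python scripts to look and compute and a shell command to move; the robot and the scene stay as the last step left them, time stands still between calls to the robot, and variables do not carry over. Pictures are saved under pics/ and viewed, and the job is handed in when it is done.

```bash
ls; mkdir -p pics; python3 - <<'E'
from station import robot, viewer
import cv2
print(robot.sense(), robot.tip_extent)
for n in("side","top"):
    cv2.imwrite(f"pics/{n}0.png",viewer.read_camera(n)); c=viewer.get_calibration(n); print(n,c)
E
```

```text
pics
{'time': 0.0, 'joint_positions': array([ 1.11000211e+00,  2.13329649e-01, -3.50620625e-02,  1.32348234e+00,
        1.39619190e-06,  1.57081125e+00]), 'joint_vel': array([-0.00161163, -0.00091873, -0.00080247,  0.00070869, -0.00119023,
        0.00215715]), 'joint_torque': array([-7.44400968e-04, -6.86163640e+01,  4.87120056e+01,  1.71994715e-02,
       -2.74469621e-04,  4.70689156e-05]), 'eef_pos': array([0.22226395, 0.44771759, 0.40422812]), 'tool_rot': array([-1.39322053, -0.86275361,  0.86425581]), 'wrist_force': array([-0.06696455,  0.23872329, -0.37182918]), 'moment': array([-0.01814888, -0.00338126,  0.04643758]), 'finger_gap': 0.08555848477263286} 0.1734
side {'mtx': array([[458.0044392 ,   0.        , 318.74336611],
       [  0.        , 458.0044392 , 204.14778455],
       [  0.        ,   0.        ,   1.        ]]), 'world_from_camera': array([[ 0.91834152, -0.2780101 ,  0.28170771,  0.23255653],
       [-0.39530915, -0.67931409,  0.61827424, -0.67635299],
       [ 0.01948153, -0.67914854, -0.73374227,  0.8741323 ],
       [ 0.        ,  0.        ,  0.        ,  1.        ]])}
top {'mtx': array([[516.70397256,   0.        , 324.37309029],
       [  0.        , 516.70397256, 199.7806959 ],
       [  0.        ,   0.        ,   1.        ]]), 'world_from_camera': array([[ 0.01910196, -0.9897053 ,  0.14183981,  0.34224858],
       [-0.99967996, -0.02125958, -0.01371176,  0.01762614],
       [ 0.01658605, -0.1415325 , -0.98979465,  1.38969058],
       [ 0.        ,  0.        ,  0.        ,  1.        ]])}
```

View pics/side0.png

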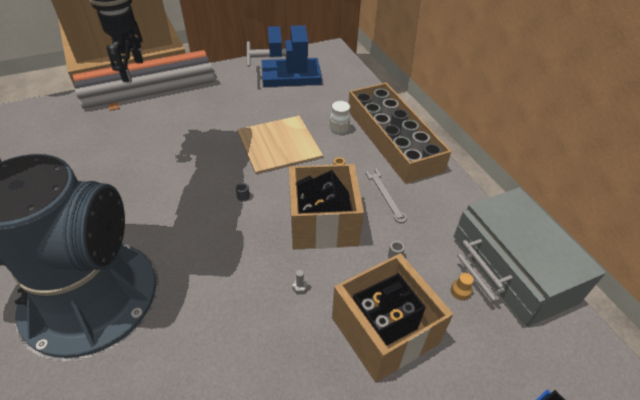

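View pics/top0.png

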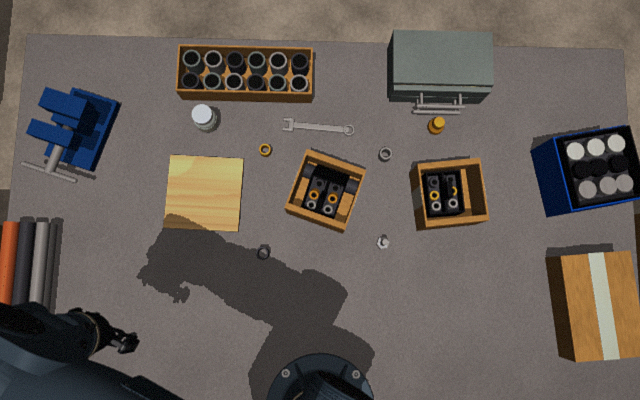

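```bash
python3 - <<'E'
from station import robot
from scipy.spatial.transform import Rotation as R
print(R.from_rotvec(robot.sense()['tool_rot']).as_matrix().round(3))
E
```

```text
[[ 0.445 -0.    -0.896]
 [ 0.896 -0.001  0.445]
 [-0.001 -1.     0.   ]]
```

```bash
python3 - <<'E'
import cv2
t=cv2.imread("pics/top0.png");s=cv2.imread("pics/side0.png")
cv2.imwrite("pics/t_a.png",cv2.resize(t[135:245,270:390],None,fx=5,fy=5,interpolation=2))
cv2.imwrite("pics/t_b.png",cv2.resize(t[140:245,150:280],None,fx=5,fy=5,interpolation=2))
cv2.imwrite("pics/s_a.png",cv2.resize(s[155:255,275:375],None,fx=6,fy=6,interpolation=2))
E
```

```text
(no output)
```

View pics/t_a.png

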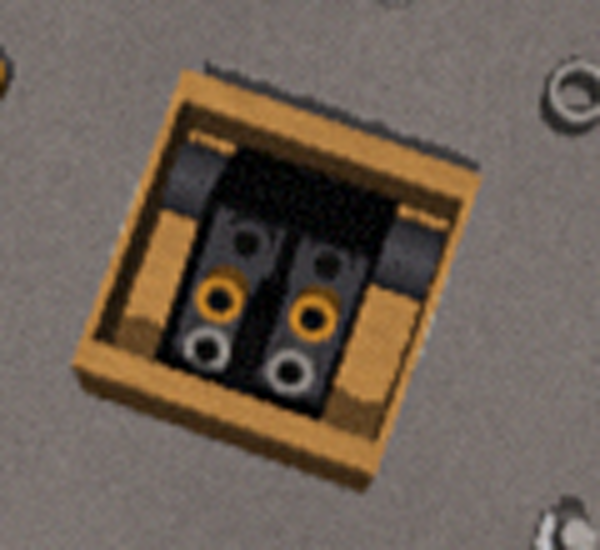

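View pics/s_a.png

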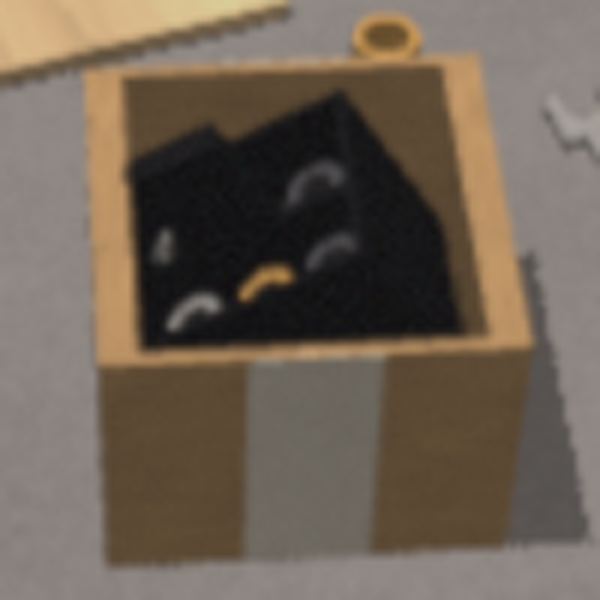

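View pics/t_b.png

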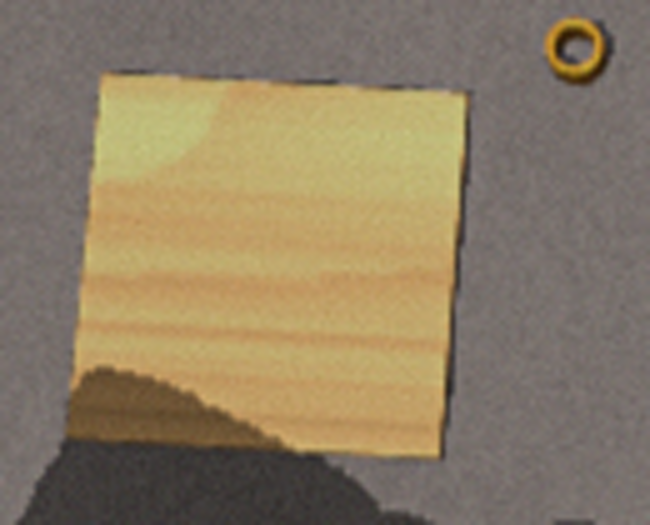

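```bash
cat > h.py <<'E'
import numpy as np, cv2
from station import robot, viewer
from scipy.optimize import least_squares
from scipy.spatial.transform import Rotation as R
C={n:viewer.get_calibration(n) for n in("side","top")}
def proj(n,P):
    T=np.linalg.inv(C[n]["world_from_camera"]); P=np.atleast_2d(P)
    q=P@T[:3,:3].T+T[:3,3]; q=q@C[n]["mtx"].T
    return q[:,:2]/q[:,2:]
def atz(n,uv,z):
    T=C[n]["world_from_camera"]; d=T[:3,:3]@np.linalg.inv(C[n]["mtx"])@np.array([uv[0],uv[1],1.])
    return T[:3,3]+d*(z-T[2,3])/d[2]
def state():
    s=robot.sense(); M=R.from_rotvec(s['tool_rot']).as_matrix(); return s,M
E
python3 - <<'E'
from h import *
# carton A rim, top crop (off 270,135 scale5), side crop (275,155 scale 6)
t=lambda u,v:(270+(u-2)/5,135+(v-2)/5)
s=lambda u,v:(275+(u-2.5)/6,155+(v-2.5)/6)
for n,f,pts in(("top",t,[(183,70),(480,172),(372,472),(76,368)]),("side",s,[(85,70),(480,55),(530,348),(98,365)])):
    W=np.array([atz(n,f(*p),.121) for p in pts])[:,:2]
    print(n,W.round(4).tolist(),W.mean(0).round(4),[np.linalg.norm(W[i]-W[(i+1)%4]).round(4) for i in range(4)],
     [np.degrees(np.arctan2(*(W[(i+1)%4]-W[i])[::-1])).round(1) for i in range(4)])
b=lambda u,v:(150+(u-2)/5,140+(v-2)/5)
W=np.array([atz("top",b(*p),.012) for p in[(102,73),(468,92),(440,458),(66,438)]])[:,:2]
print(W.round(4).tolist(),W.mean(0),[np.linalg.norm(W[i]-W[(i+1)%4]).round(4) for i in range(4)],[np.degrees(np.arctan2(*(W[(i+1)%4]-W[i])[::-1])).round(1) for i in range(4)])
W=np.array([atz("side",p,.012) for p in[(300,117),(322,158),(252,171),(239,129)]])[:,:2]
print(W.round(4).tolist(),W.mean(0),[np.linalg.norm(W[i]-W[(i+1)%4]).round(4) for i in range(4)])
E
```

```text
top [[0.6531, 0.0482], [0.6042, -0.1017], [0.4524, -0.0497], [0.5009, 0.0975]] [ 0.5526 -0.0014] [np.float64(0.1577), np.float64(0.1604), np.float64(0.1549), np.float64(0.1599)] [np.float64(-108.1), np.float64(161.1), np.float64(71.8), np.float64(-17.9)]
side [[0.5039, 0.1007], [0.6561, 0.0487], [0.602, -0.102], [0.4521, -0.0495]] [ 5.535e-01 -5.000e-04] [np.float64(0.1608), np.float64(0.1602), np.float64(0.1589), np.float64(0.1589)] [np.float64(-18.9), np.float64(-109.7), np.float64(160.7), np.float64(71.0)]
[[0.6556, 0.4199], [0.6496, 0.2213], [0.4502, 0.228], [0.4568, 0.4268]] [0.55306508 0.32402412] [np.float64(0.1987), np.float64(0.1995), np.float64(0.1989), np.float64(0.199)] [np.float64(-91.7), np.float64(178.1), np.float64(88.1), np.float64(-2.0)]
[[0.6556, 0.4114], [0.6424, 0.2101], [0.4433, 0.233], [0.4633, 0.424]] [0.55113885 0.31958914] [np.float64(0.2017), np.float64(0.2005), np.float64(0.192), np.float64(0.1928)]
```

```bash
cat >> h.py <<'E'
CA=np.array([.553,-.001,0]); YAW=np.radians(-18.7)
def box(a,b): 
    return np.array([[x,y,z] for x in(a[0],b[0]) for y in(a[1],b[1]) for z in(a[2],b[2])])
EDG=[(i,j) for i in range(8) for j in range(i+1,8) if bin(i^j).count('1')==1]
def draw(img,n,T,boxes,crop,k):
    x0,y0,x1,y1=crop; o=cv2.resize(img[y0:y1,x0:x1],None,fx=k,fy=k,interpolation=2)
    for (a,b),col in boxes:
        P=box(a,b)@T[:3,:3].T+T[:3,3]; q=(proj(n,P)-[x0,y0]+.5)*k
        for i,j in EDG: cv2.line(o,tuple(map(int,q[i])),tuple(map(int,q[j])),col,1)
    return o
def TM(yaw,pitch,p):
    T=np.eye(4); T[:3,:3]=(R.from_euler('z',yaw)*R.from_euler('y',pitch)).as_matrix(); T[:3,3]=p; return T
CAD=[(((-.055,-.045,0),(.055,.045,.09)),(0,255,0)),(((-.02,-.007,.09),(.02,.007,.136)),(0,0,255))]
E
python3 - <<'E'
from h import *
T0=TM(YAW,0,CA); Tc=T0@TM(0,-np.radians(30),[.023,0,.0325])
for n,crop,k in(("top",(270,135,390,245),6),("side",(275,155,375,255),6)):
    img=cv2.imread(f"pics/{n}0.png"); im=draw(img,n,Tc,CAD,crop,k)
    cv2.imwrite(f"pics/ov_{n}.png",im)
E
```

```text
(no output)
```

View pics/ov_top.png

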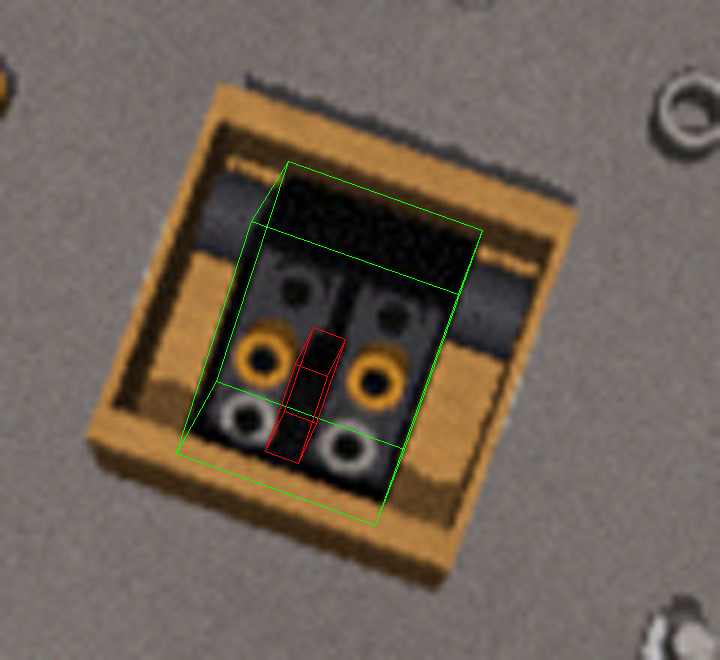

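View pics/ov_side.png

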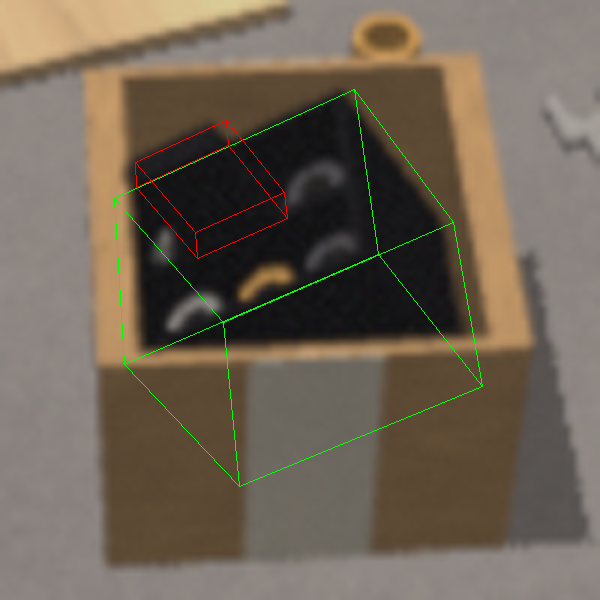

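```bash
cat >> h.py <<'E'
C0=[.021,0,.0325]
H=.117
def tool_for(cx,cz,deg,back=0,cy=0):
    "tool pose for caddy pose in carton frame (tilt deg, -x low)"
    Tc=TM(YAW,0,CA)@TM(0,-np.radians(deg),[cx,cy,cz])
    return fromcad(Tc,back)
def fromcad(Tc,back=0):
    M=Tc[:3,:3]; Rt=np.column_stack([M[:,1],-M[:,2],-M[:,0]])
    return Tc[:3,3]+M[:,2]*(H+.155+back),Rt
def delta(p,Rt,p0=None,R0=None):
    s,M=state()
    if p0 is None: p0,R0=s['eef_pos'],M
    d=R0.T@(p-p0)*100; r=np.degrees(R.from_matrix(R0.T@Rt).as_rotvec())
    return np.r_[d,r].round(2).tolist()
E
python3 - <<'E'
from h import *
p,Rt=tool_for(C0[0],C0[2],30,.07); print(p,delta(p,Rt))
p,Rt=tool_for(C0[0],C0[2],30,0); print(p)
E
```

```text
[0.41091846 0.04709195 0.32868069] [-27.49, 7.59, -34.71, -29.96, -7.51, -2.07]
[0.44407082 0.03587049 0.26805891]
```

```bash
python3 -m creep '[[-27.5,7.6,-34.7,-30,-7.5,-2.1,1],[-27.5,7.6,-34.7,-30,-7.5,-2.1,1],[-27.5,7.6,-34.7,-30,-7.5,-2.1,1],[-27.5,7.6,-34.7,-30,-7.5,-2.1,1],[-27.5,7.6,-34.7,-30,-7.5,-2.1,1],[-27.5,7.6,-34.7,-30,-7.5,-2.1,1],[-27.5,7.6,-34.7,-30,-7.5,-2.1,1],[-27.5,7.6,-34.7,-30,-7.5,-2.1,1],[-27.5,7.6,-34.7,-30,-7.5,-2.1,1],[-27.5,7.6,-34.7,-30,-7.5,-2.1,1],[-27.5,7.6,-34.7,-30,-7.5,-2.1,1],[-27.5,7.6,-34.7,-30,-7.5,-2.1,1],[-27.5,7.6,-34.7,-30,-7.5,-2.1,1],[-27.5,7.6,-34.7,-30,-7.5,-2.1,1],[-27.5,7.6,-34.7,-30,-7.5,-2.1,1],[-27.5,7.6,-34.7,-30,-7.5,-2.1,1],[-27.5,7.6,-34.7,-30,-7.5,-2.1,1],[-27.5,7.6,-34.7,-30,-7.5,-2.1,1],[-27.5,7.6,-34.7,-30,-7.5,-2.1,1]]' 60
python3 - <<'E'
from h import *
print(delta(*tool_for(C0[0],C0[2],30,.07)),delta(*tool_for(C0[0],C0[2],30,0)),robot.sense()['joint_positions'])
for n in("side","top"): cv2.imwrite(f"pics/{n}1.png",viewer.read_camera(n))
s=cv2.imread("pics/side1.png");cv2.imwrite("pics/s1.png",cv2.resize(s[60:260,200:400],None,fx=3,fy=3,interpolation=2))
E
```

```text
time: 1.68
eef_pos: [0.4108, 0.0479, 0.3288]
tool_rot: [-1.774, -1.276, 0.734]
wrist_force: [0.1, -0.0, -0.3]
finger_gap: 0.0856
[-0.07, 0.03, -0.03, 0.06, 0.02, 0.11] [-0.08, 7.03, -0.02, 0.06, 0.02, 0.11] [ 0.20236806 -0.17230107 -0.71321598  0.56560375 -0.25365017  0.46757188]
```

View pics/s1.png

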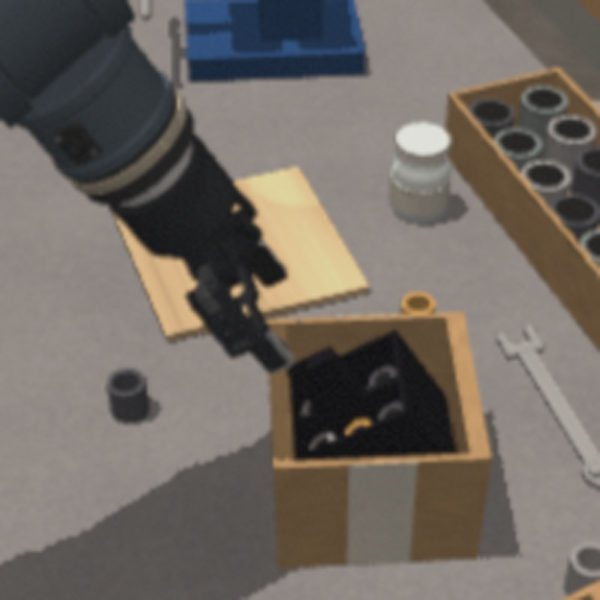

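```bash
python3 -m creep '[[0,1,0,0,0,0,1],[-0.1,2.5,0,0,0,0,1],[-0.1,4,0,0,0,0,1],[-0.1,5.5,0,0,0,0,1],[-0.1,6.4,0,0,0,0,1],[-0.1,7,0,0,0,0,1],[-0.1,7,0,0,0,0,1],[-0.1,7,0,0,0,0,1]]' 60
python3 - <<'E'
from h import *
print(delta(*tool_for(C0[0],C0[2],30,0)))
for n in("side","top"): cv2.imwrite(f"pics/{n}2.png",viewer.read_camera(n))
s=cv2.imread("pics/side2.png");cv2.imwrite("pics/s2.png",cv2.resize(s[100:260,230:390],None,fx=4,fy=4,interpolation=2)[:600])
s=cv2.imread("pics/top2.png");cv2.imwrite("pics/t2.png",cv2.resize(s[125:255,260:400],None,fx=4,fy=4,interpolation=2))
E
```

```text
time: 2.45
eef_pos: [0.4437, 0.0351, 0.2682]
tool_rot: [-1.775, -1.274, 0.734]
wrist_force: [0.2, 0.7, -0.5]
finger_gap: 0.0854
[0.08, 0.01, -0.01, 0.03, -0.04, 0.06]
```

View pics/s2.png

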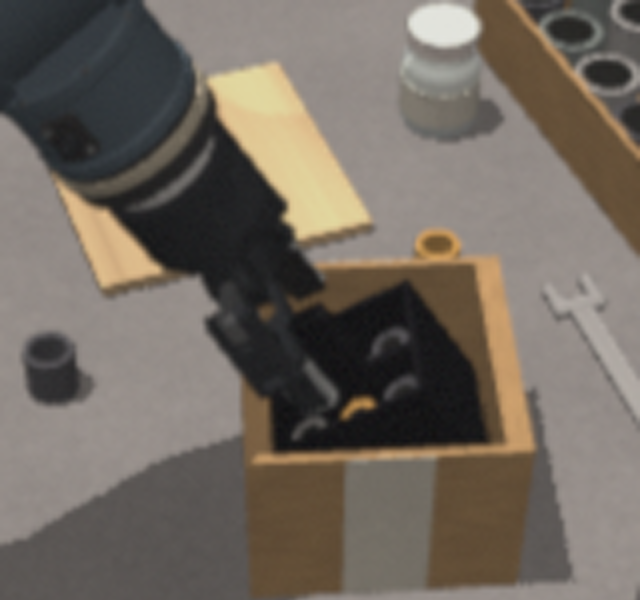

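View pics/t2.png

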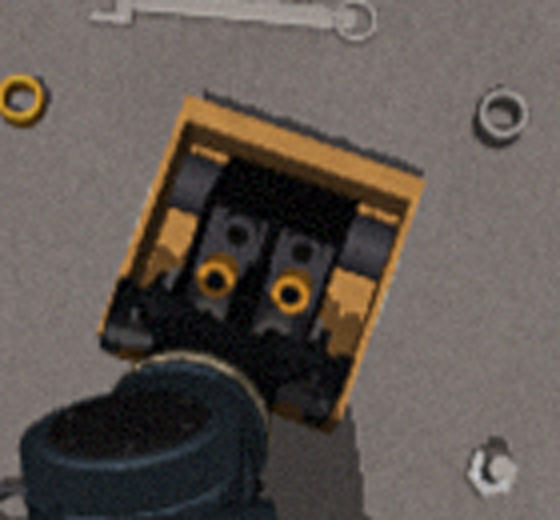

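```bash
python3 -m creep '[[0,0,0,0,0,0,0],[0,0,0,0,0,0,0],[0,0,0,0,0,0,0],[0,0,0,0,0,0,0],[0,0,0,0,0,0,0],[0,0,0,0,0,0,0],[0,0,0,0,0,0,0],[0,0,0,0,0,0,0],[0,0,0,0,0,0,0],[0,0,0,0,0,0,0]]' 20;  python3 -m creep '[[0,0,0,0,0,0,0],[0,0,0,0,0,0,0],[0,0,0,0,0,0,0],[0,0,0,0,0,0,0]]' 80
python3 - <<'E'
from h import *
for n in("side","top"): cv2.imwrite(f"pics/{n}3.png",viewer.read_camera(n))
s=cv2.imread("pics/side3.png");cv2.imwrite("pics/s3.png",cv2.resize(s[130:250,250:400],None,fx=5,fy=5,interpolation=2)[:600])
E
```

```text
time: 3.38
eef_pos: [0.4438, 0.0352, 0.2682]
tool_rot: [-1.775, -1.274, 0.733]
wrist_force: [-2.1, 2.1, 2.8]
finger_gap: 0.0136
time: 3.72
eef_pos: [0.4438, 0.0352, 0.2682]
tool_rot: [-1.775, -1.275, 0.733]
wrist_force: [-3.4, 2.4, 5.3]
finger_gap: 0.0133
```

View pics/s3.png

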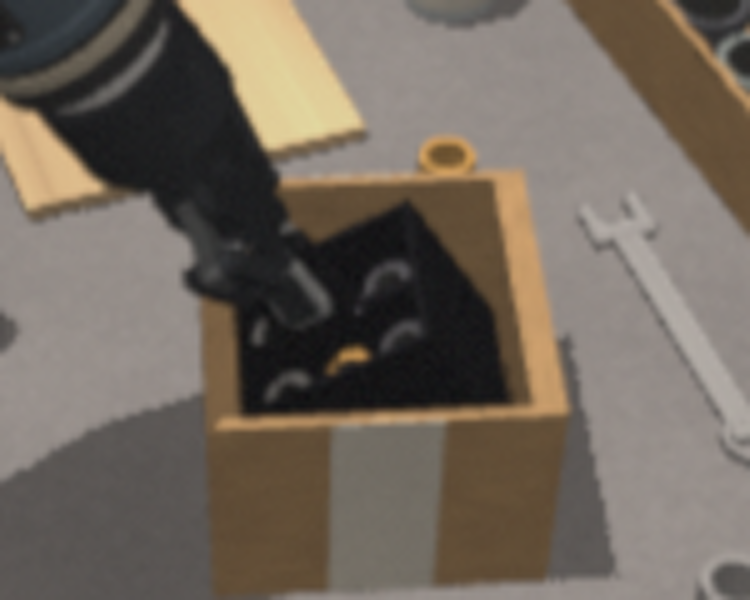

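```bash
cat >> h.py <<'E'
def cadT(cx,cz,deg,cy=0): return TM(YAW,0,CA)@TM(0,-np.radians(deg),[cx,cy,cz])
E
python3 - <<'E'
from h import *
s,M=state(); Tt=np.eye(4);Tt[:3,:3]=M;Tt[:3,3]=s['eef_pos']
G=np.linalg.inv(cadT(.0195,.0325,30))@Tt; np.save("G.npy",G); print(G.round(4).tolist())
r=.015; pc=np.array([.045,.03])
W=[(19.7,34.5,29),(20,37,25),(19,39.5,20),(16.5,41.5,15),(12.5,44,10),(6.5,48,5),(0,51.5,0)]
for cx,cz,d in W:
    c,sn=np.cos(np.radians(d)),np.sin(np.radians(d)); u=np.array([c,sn]);v=np.array([-sn,c]);C_=np.array([cx,cz])/1000
    tl=C_-.055*u+.09*v; br=C_+.055*u; tr=br+.09*v; bl=C_-.055*u
    gap=-( (pc-C_)@v)-r
    # left side x at z .1185 heights
    T=cadT(cx/1e3,cz/1e3,d)@G
    print(d,"TL",(tl*1e3).round(1),"BR",(br*1e3).round(1),"BL",(bl*1e3).round(1),"pipegap",round(gap*1e3,1),delta(T[:3,3],T[:3,:3]))
E
```

```text
[[0.0007, 0.001, -1.0, 0.0013], [1.0, 0.0015, 0.0007, -0.0007], [0.0015, -1.0, -0.001, 0.2714], [0.0, 0.0, 0.0, 1.0]]
29 TL [-72.   86.6] BR [67.8 61.2] BL [-28.4   7.8] pipegap 1.2 [0.0, -0.16, -0.59, 1.0, 0.0, 0.0]
25 TL [-67.9  95.3] BR [69.8 60.2] BL [-29.8  13.8] pipegap 1.9 [0.0, -0.25, -2.63, 5.0, 0.01, 0.0]
20 TL [-63.5 105.3] BR [70.7 58.3] BL [-32.7  20.7] pipegap 2.8 [0.0, -0.19, -5.02, 10.0, 0.02, 0.01]
15 TL [-59.9 114.2] BR [69.6 55.7] BL [-36.6  27.3] pipegap 3.5 [0.0, 0.04, -7.21, 15.0, 0.02, 0.01]
10 TL [-57.3 123.1] BR [66.7 53.6] BL [-41.7  34.4] pipegap 4.4 [0.01, 0.35, -9.24, 20.0, 0.03, 0.01]
5 TL [-56.1 132.9] BR [61.3 52.8] BL [-48.3  43.2] pipegap 6.3 [0.01, 0.62, -11.11, 25.0, 0.04, 0.02]
0 TL [-55.  141.5] BR [55.  51.5] BL [-55.   51.5] pipegap 6.5 [0.01, 1.09, -12.81, 30.0, 0.05, 0.02]
```

```bash
python3 -m creep '[[0,-0.16,-0.6,1,0,0,0],[0,-0.21,-1.6,3,0,0,0],[0,-0.25,-2.6,5,0,0,0],[0,-0.23,-3.8,7.5,0,0,0],[0,-0.19,-5,10,0,0,0],[0,-0.08,-6.1,12.5,0,0,0],[0,0.04,-7.2,15,0,0,0],[0,0.04,-7.2,15,0,0,0],[0,0.04,-7.2,15,0,0,0]]' 80
cat > look.py <<'E'
import sys
from h import *
k=sys.argv[1]; G=np.load("G.npy"); s,M=state(); Tt=np.eye(4);Tt[:3,:3]=M;Tt[:3,3]=s['eef_pos']
Tc=Tt@np.linalg.inv(G)
for n,cr in(("side",(255,90,395,250)),("top",(250,110,400,250))):
    im=viewer.read_camera(n); cv2.imwrite(f"pics/{n}{k}.png",im)
    cv2.imwrite(f"pics/o{n}{k}.png",np.hstack([draw(im,n,Tc,[],cr,2.6),draw(im,n,Tc,CAD,cr,2.6)]))
print(delta(Tt[:3,3],Tt[:3,:3]))
E
python3 look.py 4
```

```text
time: 4.57
eef_pos: [0.5032, 0.0148, 0.3031]
tool_rot: [-1.563, -1.121, 0.858]
wrist_force: [0.7, -1.2, -4.4]
finger_gap: 0.0131
[0.0, 0.01, -0.1, -0.01, 0.04, 0.01]
```

View pics/oside4.png

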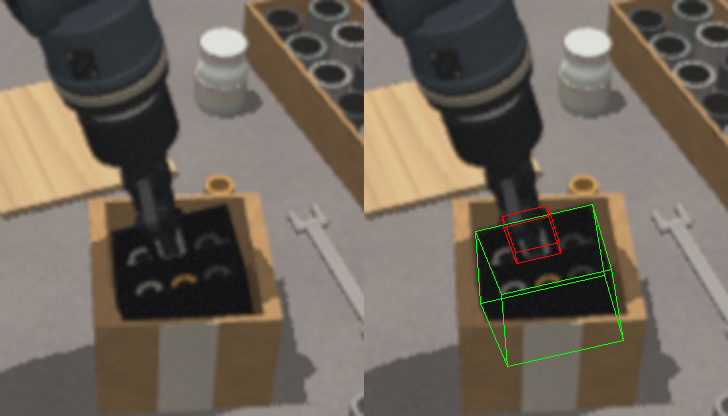

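View pics/otop4.png

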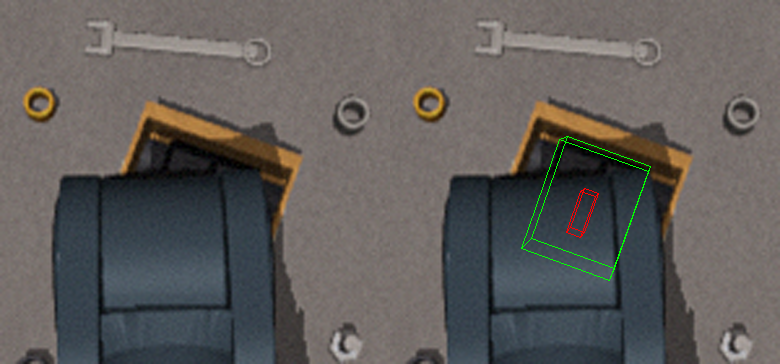

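```bash
python3 - <<'E'
from h import *
G=np.load("G.npy")
for cx,cz,d in [(12.5,44,10),(6.5,48,5),(0,51.5,0)]:
    T=cadT(cx/1e3,cz/1e3,d)@G; print(d,delta(T[:3,3],T[:3,:3]))
E
```

```text
10 [0.03, -0.3, -2.15, 4.99, 0.02, -0.04]
5 [0.04, -0.52, -4.02, 9.99, 0.03, -0.04]
0 [0.04, -0.51, -5.79, 14.99, 0.04, -0.03]
```

```bash
python3 -m creep '[[0,-0.15,-1.1,2.5,0,0,0],[0,-0.3,-2.15,5,0,0,0],[0,-0.42,-3.1,7.5,0,0,0],[0,-0.52,-4,10,0,0,0],[0,-0.53,-4.9,12.5,0,0,0],[0,-0.51,-5.8,15,0,0,0],[0,-0.51,-5.8,15,0,0,0],[0,-0.51,-5.8,15,0,0,0],[0,-0.51,-5.8,15,0,0,0]]' 80
python3 look.py 5
```

```text
time: 5.42
eef_pos: [0.5541, -0.0023, 0.3235]
tool_rot: [-1.347, -0.968, 0.964]
wrist_force: [0.5, 0.4, -3.5]
finger_gap: 0.0132
[-0.0, 0.03, -0.01, -0.01, 0.01, 0.01]
```

View pics/oside5.png

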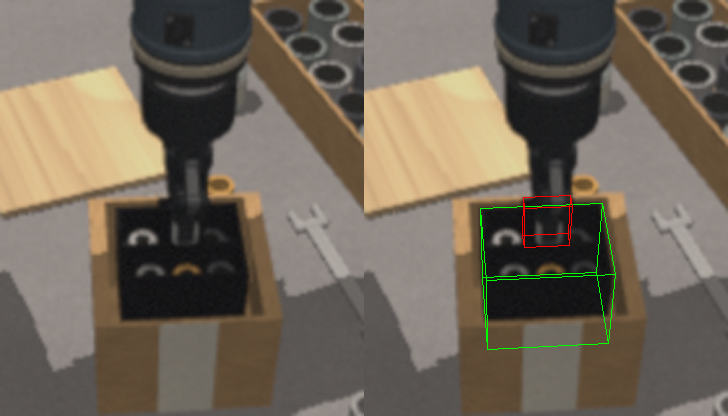

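View pics/otop5.png

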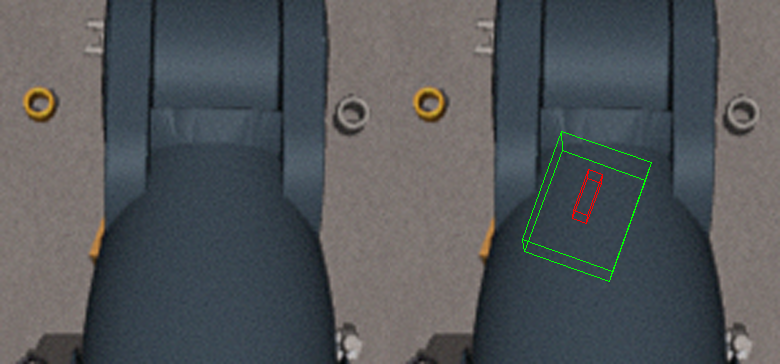

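```bash
python3 - <<'E'
import cv2
s=cv2.imread("pics/side5.png");cv2.imwrite("pics/s5.png",cv2.resize(s[160:220,285:370],None,fx=8,fy=8,interpolation=2))
E
```

```text
(no output)
```

View pics/s5.png

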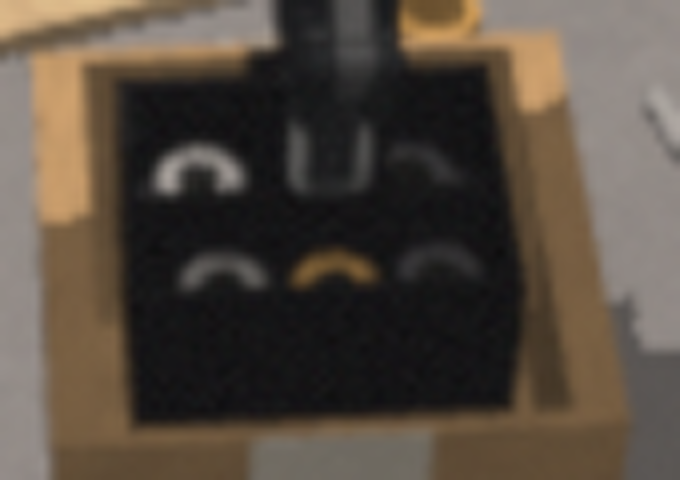

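```bash
python3 -m creep '[[0,-0.4,0,0,0,0,0],[0,-1.2,0,0,0,0,0],[0,-2.2,0,0,0,0,0],[0,-3.2,0,0,0,0,0],[0,-4.2,0,0,0,0,0],[0,-5.2,0,0,0,0,0],[0,-6.2,0,0,0,0,0],[0,-7.2,0,0,0,0,0],[0,-8.2,0,0,0,0,0],[0,-9.2,0,0,0,0,0],[0,-10.2,0,0,0,0,0],[0,-11,0,0,0,0,0],[0,-11.3,0,0,0,0,0],[0,-11.5,0,0,0,0,0],[0,-11.5,0,0,0,0,0],[0,-11.5,0,0,0,0,0]]' 80
python3 look.py 6; python3 - <<'E'
import cv2
s=cv2.imread("pics/side6.png");cv2.imwrite("pics/s6.png",cv2.resize(s[90:250,265:385],None,fx=3.7,fy=3.7,interpolation=2))
E
```

```text
time: 6.85
eef_pos: [0.5546, -0.0027, 0.4384]
tool_rot: [-1.346, -0.966, 0.964]
wrist_force: [-0.1, 1.0, -4.8]
finger_gap: 0.0128
[0.0, -0.01, -0.0, -0.01, -0.0, -0.0]
```

View pics/s6.png

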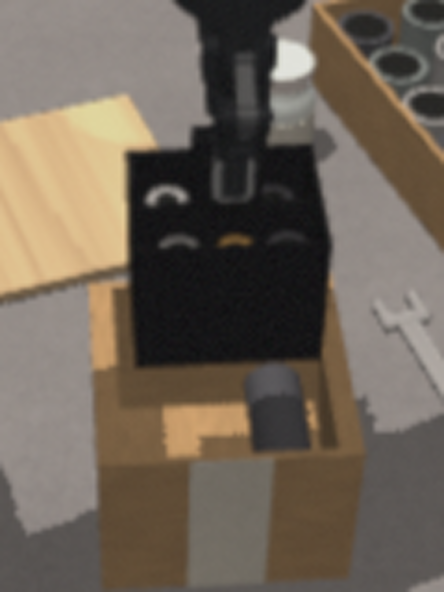

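View pics/oside6.png

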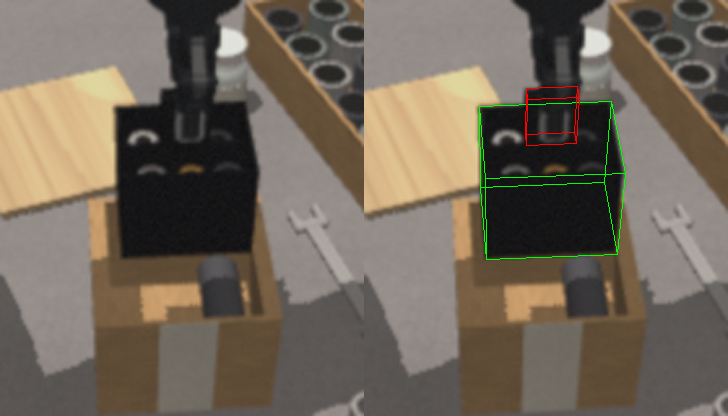

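```bash
python3 - <<'E'
from h import *
G=np.load("G.npy")
T=TM(np.radians(-1.9),0,[.553,.323,.165])@G; print(T[:3,3],delta(T[:3,3],T[:3,:3]))
E
```

```text
[0.55429656 0.32222263 0.436424  ] [30.77, 0.22, 10.44, -0.03, -16.77, -0.03]
```

```bash
python3 -m creep '[[0.8,0,0.3,0,-0.4,0,0],[2.4,0,0.8,0,-1.3,0,0],[4.6,0,1.6,0,-2.5,0,0],[7,0,2.4,0,-3.8,0,0],[9.5,0,3.2,0,-5.2,0,0],[12,0,4.1,0,-6.5,0,0],[14.5,0.1,4.9,0,-7.9,0,0],[17,0.1,5.8,0,-9.3,0,0],[19.5,0.1,6.6,0,-10.6,0,0],[22,0.1,7.5,0,-12,0,0],[24.5,0.2,8.3,0,-13.4,0,0],[26.8,0.2,9.1,0,-14.6,0,0],[28.8,0.2,9.8,0,-15.7,0,0],[30.2,0.2,10.2,0,-16.5,0,0],[30.8,0.2,10.4,0,-16.8,0,0],[30.8,0.2,10.4,0,-16.8,0,0],[30.8,0.2,10.4,0,-16.8,0,0]]' 80
cat > look2.py <<'E'
import sys
from h import *
k=sys.argv[1]; G=np.load("G.npy"); s,M=state(); Tt=np.eye(4);Tt[:3,:3]=M;Tt[:3,3]=s['eef_pos']
Tc=Tt@np.linalg.inv(G); TB=TM(np.radians(-1.9),0,[.553,.323,0]); BB=[(((-.1,-.1,0),(.1,.1,.012)),(255,0,0))]
for n,cr in(("side",(200,20,350,190)),):
    im=viewer.read_camera(n); cv2.imwrite(f"pics/{n}{k}.png",im)
    o=draw(im,n,Tc,CAD,cr,2.6); o2=draw(im,n,TB,BB,cr,2.6)
    cv2.imwrite(f"pics/o{n}{k}.png",np.hstack([o2,o]))
print(s['wrist_force'],Tc[:3,3],R.from_matrix(Tc[:3,:3]).as_euler('zyx',degrees=True))
T=TM(np.radians(-1.9),0,[.553,.323,.012])@G; print(delta(T[:3,3],T[:3,:3]))
E
python3 look2.py 7
```

```text
time: 8.37
eef_pos: [0.5547, 0.3223, 0.4369]
tool_rot: [-1.225, -1.186, 1.184]
wrist_force: [0.2, -0.9, -3.6]
finger_gap: 0.0133
[ 0.22506458 -0.8727177  -3.64874382] [0.55346353 0.32288554 0.16551505] [-1.86162759 -0.00304501 -0.04730513]
[0.03, 15.37, 0.07, 0.01, -0.01, -0.05]
```

View pics/oside7.png

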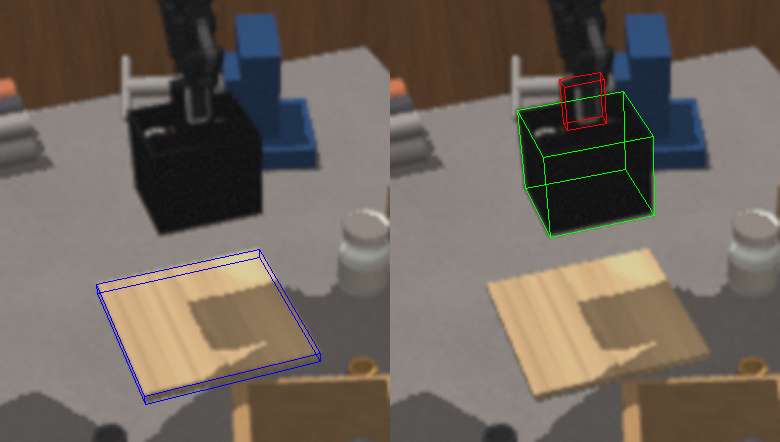

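```bash
python3 -m creep '[[0,0.5,0,0,0,0,0],[0,1.7,0,0,0,0,0],[0,3.2,0,0,0,0,0],[0,4.8,0,0,0,0,0],[0,6.4,0,0,0,0,0],[0,8,0,0,0,0,0],[0,9.5,0,0,0,0,0],[0,10.8,0,0,0,0,0],[0,11.9,0,0,0,0,0],[0,12.8,0,0,0,0,0],[0,13.5,0,0,0,0,0],[0,14,0,0,0,0,0],[0,14.4,0,0,0,0,0],[0,14.7,0,0,0,0,0],[0,14.8,0,0,0,0,0],[0,14.8,0,0,0,0,0]]' 80
python3 look2.py 8
python3 -m creep '[[0,0.05,0,0,0,0,0],[0,0.1,0,0,0,0,0],[0,0.15,0,0,0,0,0],[0,0.2,0,0,0,0,0],[0,0.2,0,0,0,0,0]]' 80
```

```text
time: 9.75
eef_pos: [0.5551, 0.3226, 0.2892]
tool_rot: [-1.225, -1.186, 1.183]
wrist_force: [-0.4, 0.8, -4.0]
finger_gap: 0.0133
[-0.43367802  0.76697756 -3.97586901] [0.55390132 0.32325232 0.01777126] [-1.86424715 -0.02267544 -0.02218468]
[-0.05, 0.6, 0.08, 0.03, 0.04, -0.01]
time: 10.22
eef_pos: [0.555, 0.3226, 0.2871]
tool_rot: [-1.225, -1.186, 1.183]
wrist_force: [-0.4, -0.6, -3.5]
finger_gap: 0.013
```

View pics/oside8.png

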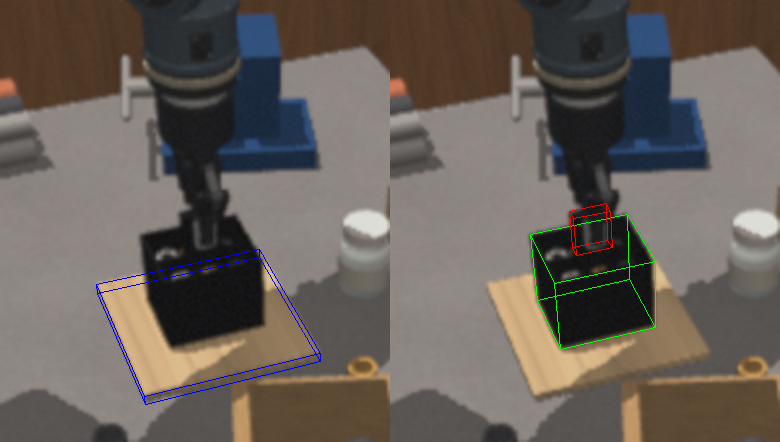

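```bash
python3 -m creep '[[0,0.05,0,0,0,0,0],[0,0.1,0,0,0,0,0],[0,0.15,0,0,0,0,0],[0,0.15,0,0,0,0,0]]';python3 -m creep '[[0,0.05,0,0,0,0,0],[0,0.1,0,0,0,0,0],[0,0.1,0,0,0,0,0],[0,0.1,0,0,0,0,0]]'
```

```text
time: 10.55
eef_pos: [0.555, 0.3226, 0.2855]
tool_rot: [-1.225, -1.186, 1.183]
wrist_force: [1.3, 0.7, -3.9]
finger_gap: 0.0132
time: 10.88
eef_pos: [0.5551, 0.3226, 0.2846]
tool_rot: [-1.225, -1.186, 1.183]
wrist_force: [-0.1, 1.1, -4.0]
finger_gap: 0.0131
```

```bash
python3 -m creep '[[0,0.05,0,0,0,0,0],[0,0.1,0,0,0,0,0],[0,0.1,0,0,0,0,0]]';python3 -m creep '[[0,0.05,0,0,0,0,0],[0,0.1,0,0,0,0,0],[0,0.1,0,0,0,0,0]]'
```

```text
time: 11.13
eef_pos: [0.555, 0.3226, 0.2835]
tool_rot: [-1.225, -1.186, 1.183]
wrist_force: [-0.4, -0.3, -4.0]
finger_gap: 0.0129
time: 11.38
eef_pos: [0.5552, 0.3227, 0.2832]
tool_rot: [-1.225, -1.187, 1.182]
wrist_force: [0.9, 0.7, 4.0]
finger_gap: 0.0131
```

```bash
python3 -m creep '[[0,0,0,0,0,0,0],[0,0,0,0,0,0,0],[0,0,0,0,0,0,0]]' 20;python3 -m creep '[[0,0,0,0,0,0,0.25],[0,0,0,0,0,0,0.35],[0,0,0,0,0,0,0.5],[0,0,0,0,0,0,0.6],[0,0,0,0,0,0,0.6],[0,0,0,0,0,0,0.6],[0,0,0,0,0,0,0.6]]' 20; python3 look2.py 9
```

```text
time: 11.63
eef_pos: [0.5552, 0.3227, 0.2832]
tool_rot: [-1.225, -1.187, 1.182]
wrist_force: [1.7, 0.1, 7.0]
finger_gap: 0.0132
time: 12.22
eef_pos: [0.5551, 0.3226, 0.2826]
tool_rot: [-1.225, -1.186, 1.183]
wrist_force: [-0.0, 0.0, -1.1]
finger_gap: 0.0514
[-0.04555331  0.04562169 -1.11356423] [0.55382886 0.32323229 0.01120332] [-1.86600613 -0.01456144 -0.02502266]
[-0.04, -0.08, 0.07, 0.01, 0.04, -0.02]
```

View pics/oside9.png

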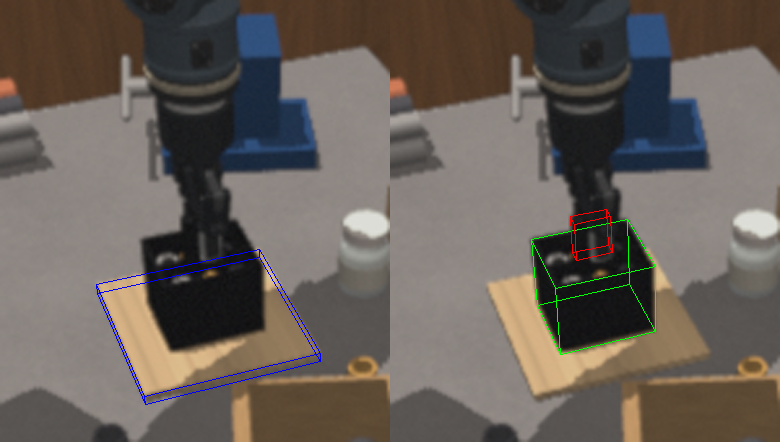

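Released, and the caddy stands flat. I'll retreat straight up, then aside so the top camera can see the caddy.

```bash
python3 -m creep '[[0,-0.5,0,0,0,0,0.6],[0,-1.5,0,0,0,0,0.6],[0,-3,0,0,0,0,0.6],[0,-5,0,0,0,0,0.6],[0,-7,0,0,0,0,0.6],[0,-9,0,0,0,0,0.6],[0,-11,0,0,0,0,0.6],[0,-13,0,0,0,0,0.6],[0,-13,3,0,0,0,0.6],[0,-13,6,0,0,0,0.6],[0,-13,9,0,0,0,0.6],[0,-13,12,0,0,0,0.6],[0,-13,15,0,0,0,0.6],[0,-13,18,0,0,0,0.6],[0,-13,20,0,0,0,0.6],[0,-13,20,0,0,0,0.6],[0,-13,20,0,0,0,0.6]]'
python3 - <<'E'
from h import *
for n in("side","top"): cv2.imwrite(f"pics/{n}10.png",viewer.read_camera(n))
t=cv2.imread("pics/top10.png");cv2.imwrite("pics/t10.png",cv2.resize(t[125:260,140:280],None,fx=4.4,fy=4.4,interpolation=2))
E
```

```text
time: 13.68
eef_pos: [0.3543, 0.3292, 0.4138]
tool_rot: [-1.224, -1.189, 1.183]
wrist_force: [0.1, 0.7, 0.7]
finger_gap: 0.0514
```

View pics/t10.png

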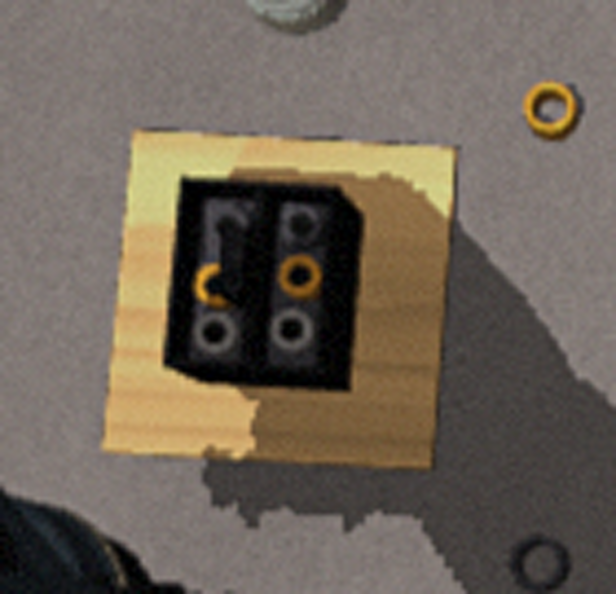

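View pics/side10.png

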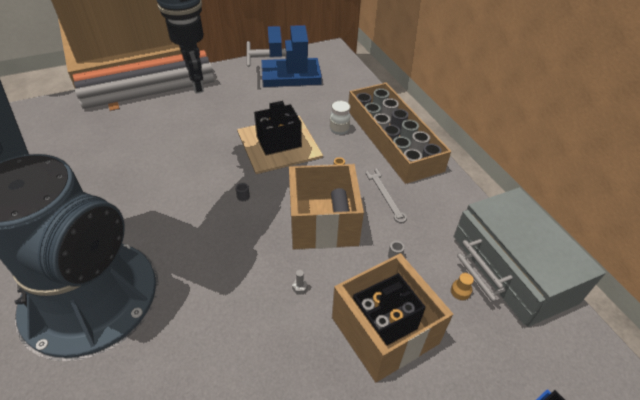

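View pics/top10.png

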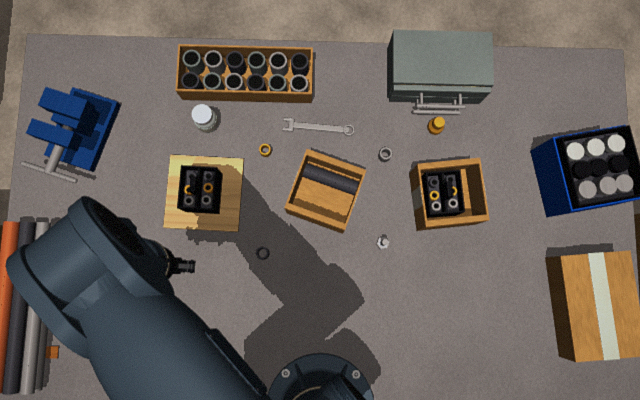

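```bash
python3 - <<'E'
from h import *
f=lambda u,v:(140+(u-1.7)/4.4,125+(v-1.7)/4.4)
a=atz("top",f(183,178),.102); b=atz("top",f(340,185),.102); c=atz("top",f(165,365),.102)
print(a,b,c,(b+c)/2, np.linalg.norm(a-b),np.linalg.norm(a-c)); print(atz("top",f(350,390),.012))
print(np.mean([atz("top",f(*p),.012) for p in[(133,130),(456,147),(431,467),(103,450)]],0))
print(robot.sense()['wrist_force'],robot.job_done())
E
```

```text
[0.60770946 0.36372063 0.102     ] [0.60563976 0.27355984 0.102     ] [0.49920163 0.36759923 0.102     ] [0.55242069 0.32057953 0.102     ] 0.09018454416106753 0.10857713326259011
[0.49724414 0.27923604 0.012     ]
[0.55358733 0.32399857 0.012     ]
the job is handed in; nothing more can be done
[ 1.16813839  0.09643855 -0.34046776] None
```

I freed the askew caddy from its carton, set it upright on the middle of the plywood board, and handed the job in at about 14 s. No verdict came back.

- **Turning:** I pinched the tab's flat faces with the gripper in line with the tilted tab. I then turned the caddy 30° to level inside the carton, easing it past the pipe and the folded edges. Wrist force after each step of the turn was about its own weight (4 N).
- **Lift and placing:** I paused with it level, lifted it straight up 11.5 cm, and carried it to the board. I lowered it in 1 mm steps to a light touch of about 8 N, which had grown to about 11 N by the time I let go. Then I opened the jaws and backed the arm clear.
- **Last checks:** In the top picture the caddy's rim is centred at (0.552, 0.321), against a board centre of (0.554, 0.324), so it is about 4 mm off the middle. The measured rim, 90.2 × 108.6 mm, fits an upright caddy. The other caddy and its carton look unchanged, and the gripper touches nothing.
- **Small disagreement:** Where I compared my calculated outlines with the side pictures, they were off by about 2 pixels (roughly 3 mm). That is about the calibration's accuracy.

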